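# Close the bench caliper on the pipe offcut

### The job

Stand the plain round pipe offcut upright on the bench in the mouth of the big caliper, then slide the caliper's moving jaw shut, driving it by the thumb lug on its slider and never pushing on the jaw itself, until both jaws really bear on the pipe, so that the size can be read, and let go. Close it gently and keep the moving jaw square, not skewed by pressing hard; leave the pipe standing pinched between the jaws, and leave the square tube and the flanged stub where they stand.

Things in the scene. Friction and masses are not known exactly. Their poses are not given: they have to be found in the camera images.
- caliper: Steel bench caliper lying flat, fixed to the bench. Its beam (24 mm wide in x, from y=-65 to 255 mm, top 24 mm above the bench) runs along its y axis. Origin: on the bench (z up), below the plane of the fixed jaw's own face (y=0), at the beam's jaw-side edge (x=0; the beam lies from x=0 to +24). Both jaws stick out 95 mm from the beam to -x, their tops 32 mm above the bench, undersides 8 mm; the mouth between them is open bench.
- anvil: The caliper's fixed jaw, 16 mm thick, with the same origin and axes as the caliper; the jaw's own face is the plane y=0, facing +y. It carries a dark screw-set contact pad (80 mm long from caliper x=-90 to -10 mm, 6 to 34 mm above the bench) that stands proud of that plane by 0 to 10 mm towards +y: it is set differently each time, is not reported, and holds firm. The part is pinched between this pad and the moving jaw.
- jaw: The moving jaw, 14 mm thick, measuring face at its own y=-7 mm, towards the fixed jaw. Origin on its pivot in the slider (caliper x=+12 mm), at bench height; axes as the caliper's when square. It has springy play: it skews about the vertical 0.07 rad per N m about the pivot (10 N on a part 57 mm out: 0.04 rad) and must never skew over 0.05 rad (3 degrees). 2 to 8 N on the part is right.
- slider (a joint): Slider that carries the moving jaw along the beam: its value is the gap between the moving jaw's face and the fixed jaw's own face (y=0, not the pad) in m when the jaw is square (0 shut, 0.13 fully open; it starts at 0.095 to 0.12). Closing moves it along the caliper's -y. It drags with about 5 N of friction and stays where it is left.
- thumb_lug (a point): Centre of the top face of the thumb lug, the block on the slider by which it is pushed: 14 mm thick along the beam (caliper y), 26 mm across it, 30 mm tall, top 62 mm and foot 32 mm above the bench. It stands over the beam's centre line, 50 mm behind the moving jaw's measuring face.
- pipe: The plain round steel pipe offcut, standing upright, 85 mm tall, nominally 50 mm outside diameter (raw stock: up to 1.5 mm over or under), 4.5 mm wall, open both ends, 0.2 to 0.38 kg (pushed along the bench it drags with about 2 to 4 N). Origin at the centre of its underside, z up its axis. The three offcuts stand in no fixed order.
- square_tube: Bystander to leave alone: square steel tube offcut, 44 mm square, 80 mm tall, open ends. Origin at the centre of its underside.
- flanged_stub: Bystander to leave alone: solid round steel stub, 44 mm diameter, 75 mm tall, on a 72 mm round flange 10 mm thick. Origin at the centre of its underside.
There are look-alikes about, which are no part of the job. Leave any blue or pink look-alike of the pipe alone.

How it is judged:
On the way, in this order (a step that is already met when the one before it is completed fails the run):
1. the pipe stands upright on the bench between the open jaws (x of pipe in the frame of caliper between -0.085 and -0.02 m and y of pipe in the frame of caliper between 0.015 and 0.1 m and angle between pipe's own z axis and vertical below 0.06 rad and height (world z) of pipe below 0.006 m and value of joint slider above 0.063 m), for 0.2 s.
2. both jaws bear on the pipe (contact force between each of jaw, anvil and pipe above 1 N), for 0.3 s.
At the end, for the whole second after the job is handed in: The pipe stands upright (within 0.06 rad) on the bench in the caliper's mouth, its axis 20 to 85 mm out from the beam's jaw-side edge, at rest and released, with both jaws bearing on it with more than 1 N and the moving jaw square within 0.05 rad (all of step 2 and x of pipe in the frame of caliper between -0.085 and -0.02 m and y of pipe in the frame of caliper above 0.015 m and angle between pipe's own z axis and vertical below 0.06 rad and height (world z) of pipe below 0.006 m and angle between the x axis of jaw and the x axis of anvil, either way round below 0.05 rad and contact force between the fingers and pipe below 0.1 N and linear speed of pipe below 0.01 m/s); the robot touches nothing.
It fails at once if the fingers push on the moving jaw itself with more than 1.5 N (contact force between the fingers and jaw above 1.5 N).
It fails at once if the moving jaw is skewed by more than 0.05 rad (pressed too hard) (angle between the x axis of jaw and the x axis of anvil, either way round above 0.05 rad).
It fails at once if the square tube or the flanged stub is moved more than 25 mm (distance of any of square_tube, flanged_stub from where it was at the start of the episode above 0.025 m).
It also fails if it takes over 58 s, if anything falls off the work surface, if the arm or the gripper's body presses on something with over 40 N, if the wrist force passes 120 N, or if a joint passes its speed limit or range.

### The arm

A 6-joint arm with a two-finger parallel gripper is mounted at the origin on the work surface. World frame = base frame: x ahead of the robot, y to its left, z up, the work surface at z = 0. Lengths are in m, angles in rad, forces in N, time in s.
With the tool pointing down it reaches from about 0.35 to 0.975 m from the base axis. Payload 4.9 kg.
Tool frame: the origin (TCP) lies on the centre line of the jaws, within the pads' length; the fingertips stand 14 mm ahead of it and the grasp point (between the pads) lies 5 mm behind it; y points along the fingers, z is the direction in which the jaws open and shut, and the axes are right-handed (so a half turn about y gives the same grasp; the last joint's range is limited). The gripper opens to 85 mm and grips with 20 to 120 N. Pads are 22 mm wide; open, the fingers measure 114 mm over their backs; the gripper's body (76 mm by 85 mm) begins 54 mm behind the grasp point. The pads swing forward as they close: fully open they stand 13 mm farther back than shut.
Start: joints at [1.012, 0.053, 1.613, -0, 1.476, -0.119], TCP at [0.266, 0.566, 0.245] pointing down, gripper open.
Joint ranges: [-3.01, 3.01], [-1.01, 2.22], [0.06, 2.58], [-1.02, 4.17], [0.09, 2.62], [-3.14, 3.14]. Speed limits (rad/s): [2.57, 2.57, 3.14, 3.14, 3.14, 3.14].

### API

Orientations are given as a rotation vector (axis times angle).
In Python, from station import ctrl gives the robot as it stands.
- The arm moves only by the tool servo_tool, never from a script. Its arguments are lists of equal length, an entry for each row: "delta_pos": the shift along the tool's x, y, z in m, a list of three; "dr": the turn, a rotation vector about the tool's x, y, z in degrees, a list of three; "grip": the opening, from 0 (shut) to 1 (fully open). In form: {"delta_pos": [[x, y, z], ...], "dr": [[rx, ry, rz], ...], "grip": [grip, ...]}. A call has 1 to 5 rows; each row shifts and turns the pose as measured when the row begins, along the tool's axes as they then stand; what a row does not reach is not made up. A row lasts 1/8 s, in which the tool goes at most 62.5 mm and 10.7 degrees, less where a joint would pass 70% of its speed; a pose out of reach is approached as far as the arm can. A call is refused whole if a number of a shift passes 0.0625 or a number of a turn 10.7, either way. A call with a gripper value outside its range is refused whole. The fingers move at their own pace and stop on an object; "grip_force" is the grip in N (left out, the last holds). Time passes only in rows, so rows that do not move let the fingers close. It gives the time, the measured TCP pose, the force and the opening at its end, in the units of the state.
- ctrl.get_obs(): the state, without advancing time (a new reading comes with each control period).
- ctrl.get_image(name): name is "side" or "top" or "wrist"; returns the picture (480x640x3 uint8, red, green, blue); there is no depth.
- ctrl.camera_params(name): a dict with "fovy" (degrees; the focal length in pixels is half the picture's height over the tangent of half this angle, whatever the lens; pixels are square), "cx", "cy" (the principal point, pixels), "k1" (the pictures are not rectified: a ray, as slopes to the right and down, at radius r is drawn at 1 + k1 r^2 times it, then the intrinsics apply), "eye" and "rotation" of the camera in the world. Camera axes: x right, y down, z forward; pixel columns grow to the right and rows downward; lengths in m; the calibration is good to about 2 mm. A picture is of the moment at which its call begins: read the wrist's pose just before it. camera_params takes no time and is no camera call; for the wrist camera it gives the pose at the moment of the call.
- ctrl.finish_job(): hands the job in, once; it reports no verdict.
Trained networks look in the newest picture that a camera, given by its name, has taken for a name from the list of things; names that differ only in an ending like _2 or _b are one class to them, and where a whole thing is asked for, a point or a joint stands for the part that bears it (a point fixed in the world has none). Each returns a list of dicts, best first, with "score" (0 to 1); they miss things now and then, are a little off and sometimes report something else, mostly with a low value. They report only what shows in the picture. A call takes as long as a camera call. They do not tell look-alikes from the thing itself.
- ctrl.masks_of(camera, label): "pixels" (480x640 bool, what is visible of it) and "extent" ([left, top, right, bottom] in pixels, round what is visible of it).
The state is a dict: "t": time; "q": joint angles; "dq": joint speeds; "effort": joint torques, N m; "tool_pos": TCP position; "tool_rot": TCP orientation; "contact_force": force on the tool from outside, world axes, zero at the start; "wrist_torque": the same for the moment, N m; "opening": finger opening in m.
Only numpy, scipy, OpenCV 4.12 (cv2) and the standard library are available. Lean on these libraries where they do the work, as an engineer would, in place of code of your own. Each camera call takes 0.05 s, during which the arm holds its last target.

## Working session

There is one attempt and no reset: what is moved stays moved. The work goes in short steps, Python scripts to look and compute and a tool call to move; the robot and the scene stay as the last step left them, time stands still between calls to the robot, and variables do not carry over. Pictures are saved under pics/ and viewed, and the job is handed in when it is done.

Besides the shell and the picture viewer there is one more tool, called after "Call:" as name(argument=value, ...) on one line, values as JSON. servo_tool: Moves the arm, as the interface text tells. Its arguments: {"type":"object","properties":{"delta_pos":{"type":"array","items":{"type":"array","items":{"type":"number"}}},"dr":{"type":"array","items":{"type":"array","items":{"type":"number"}}},"grip":{"type":"array","items":{"type":"number"}},"grip_force":{"type":"number"}},"required":["delta_pos","dr","grip"]}

```bash
mkdir -p pics; ls; python3 - <<'E'
from station import ctrl
import cv2
o=ctrl.get_obs(); print({k:o[k] for k in ('t','tool_pos','tool_rot','contact_force','opening')})
for n in ('side','top'):
    im=ctrl.get_image(n); cv2.imwrite(f'pics/{n}0.png',im[:,:,::-1]); print(n,ctrl.camera_params(n))
E
```

```text
pics
{'t': 0.0, 'tool_pos': array([0.26577882, 0.56500857, 0.24401398]), 'tool_rot': array([-1.54515536,  0.34550546, -0.34444379]), 'contact_force': array([ 0.15883247, -0.57132173, -0.14250058]), 'opening': 0.08552414705923211}
side {'fovy': 57.90911012788015, 'cx': 316.5848390846713, 'cy': 240.17055828197834, 'k1': 0.020506288169546145, 'eye': array([ 0.36501336, -0.64407693,  0.40214337]), 'rotation': array([-2.08453589,  0.33130909, -0.18386553])}
top {'fovy': 48.56163965276072, 'cx': 314.63905289322236, 'cy': 249.14795592389046, 'k1': -0.10704243597997508, 'eye': array([ 0.38664819, -0.10775537,  0.88291441]), 'rotation': array([-2.09234642,  2.15457426, -0.14964878])}
```

View pics/top0.png

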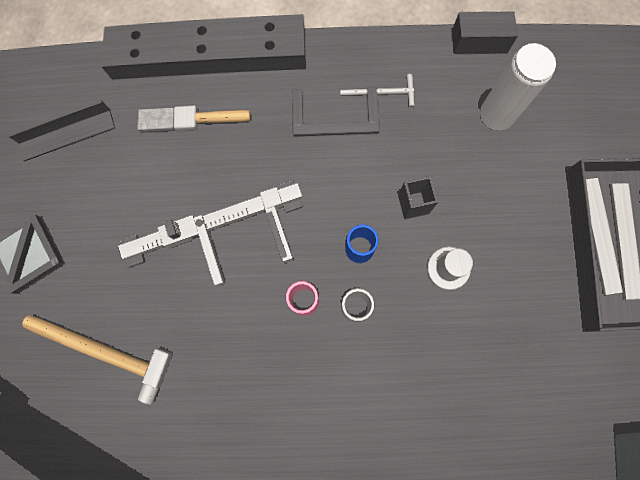

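View pics/side0.png

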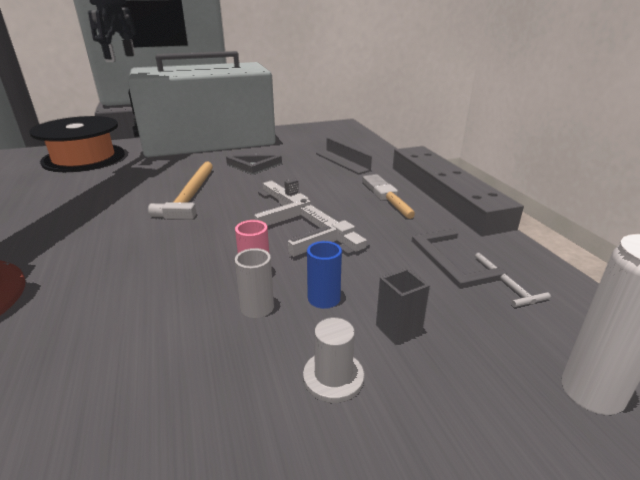

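Top view: white pipe rim about (357,304), pink at (302,297), blue at (362,243). The caliper's fixed jaw is around (280,233) with the moving jaw at (210,255) and the lug at (172,228). The stub is near (455,265) and the tube at (420,195).

```bash
cat > h.py <<'E'
from station import ctrl
import numpy as np, cv2
from scipy.spatial.transform import Rotation as R
def cam(n):
    p=ctrl.camera_params(n); f=240/np.tan(np.radians(p['fovy']/2))
    return dict(f=f,c=np.array([p['cx'],p['cy']]),k=p['k1'],e=np.array(p['eye']),R=R.from_rotvec(p['rotation']).as_matrix())
def proj(C,P):
    q=(np.atleast_2d(P)-C['e'])@C['R']; s=q[:,:2]/q[:,2:]
    return s*(1+C['k']*(s**2).sum(1,keepdims=True))*C['f']+C['c']
def unproj(C,uv,z):
    d=(np.atleast_2d(np.array(uv,float))-C['c'])/C['f']; s=d.copy()
    for _ in range(20): s=d/(1+C['k']*(s**2).sum(1,keepdims=True))
    r=np.c_[s,np.ones(len(s))]@C['R'].T
    z=np.broadcast_to(z,(len(s),))
    return C['e']+r*((z-C['e'][2])/r[:,2])[:,None]
E
python3 - <<'E'
from h import *
T=cam('top');S=cam('side')
print(unproj(T,[[357,304],[302,297],[362,243]],.085), unproj(T,[[458,262]],.075),unproj(T,[[422,192]],.08))
for n,C in (('top',T),('side',S)):
    for l in ('pipe','anvil','jaw','caliper','slider','thumb_lug'):
        for m in ctrl.masks_of(n,l):
            px=m['pixels']; ys,xs=np.nonzero(px); print(n,l,round(m['score'],2),m['extent'],px.sum(),xs.mean().round(1),ys.mean().round(1))
            if m['score']>.5: np.save(f'pics/{n}_{l}_{int(xs.mean())}.npy',px)
im=cv2.imread('pics/top0.png'); cv2.imwrite('pics/topz.png',cv2.resize(im[170:330,105:385],None,fx=2.8,fy=2.8,interpolation=cv2.INTER_CUBIC))
print(ctrl.get_obs()['t'])
E
```

```text
[[ 0.43510267 -0.150755    0.085     ]
 [ 0.44800957 -0.06875244  0.085     ]
 [ 0.52739961 -0.16200004  0.085     ]] [[ 0.49493042 -0.30891972  0.075     ]] [[ 0.60601446 -0.25933498  0.08      ]]
top pipe 0.73 [346.1, 226.1, 378.3, 264.2] 855 361.2 243.1
top pipe 0.67 [286.4, 278.9, 320.6, 318.9] 549 301.4 298.0
top pipe 0.63 [338.3, 289.7, 374.2, 323.6] 445 357.9 304.0
top anvil 0.66 [255.9, 188.8, 289.7, 264.1] 984 275.7 221.2
top jaw 0.59 [194.7, 216.9, 223.6, 285.8] 683 208.7 250.4
top caliper 0.78 [120.6, 180.8, 301.9, 284.5] 5134 217.1 227.7
top slider 0.92 [159.5, 214.7, 225.0, 283.9] 1624 191.8 239.9
top thumb_lug 0.87 [158.5, 217.0, 226.8, 286.2] 1647 191.9 239.9
top thumb_lug 0.34 [339.1, 289.3, 372.2, 324.3] 532 356.7 304.0
side pipe 0.75 [232.2, 216.2, 268.0, 251.2] 912 251.6 235.9
side pipe 0.67 [233.6, 250.2, 275.3, 320.0] 2297 254.3 282.5
side pipe 0.61 [306.0, 243.5, 344.4, 308.8] 2145 323.3 274.1
side anvil 0.71 [287.6, 219.4, 353.6, 261.3] 1048 319.2 237.0
side anvil 0.4 [234.5, 249.9, 272.2, 317.5] 2203 254.1 282.3
side jaw 0.73 [251.4, 203.8, 310.3, 227.5] 614 281.2 212.5
side caliper 0.83 [249.7, 178.0, 369.4, 253.8] 3306 307.8 220.2
side slider 0.84 [255.6, 180.2, 314.3, 229.0] 1122 285.2 204.9
side thumb_lug 0.75 [251.1, 177.4, 307.9, 221.9] 1093 285.2 204.8
0.7
```

View pics/topz.png

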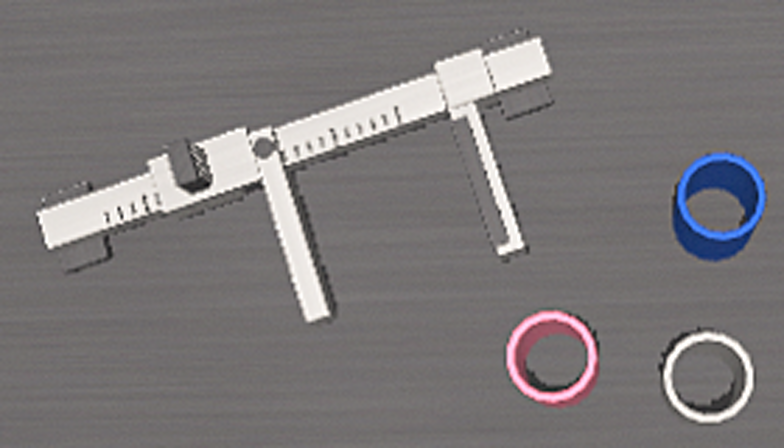

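```bash
python3 - <<'E'
from h import *
from scipy.optimize import least_squares
T=cam('top');S=cam('side')
z=lambda p:np.array(p)/2.8+np.array([105,170])-.3
obs=z([[37,213],[50,248],[541,38],[552,72],[524,246],[470,108]][:5])
mod=np.array([[24,255,24],[0,255,24],[24,-65,24],[0,-65,24],[-95,-16,32]])/1e3
def W(p,M): 
    c,s=np.cos(p[2]),np.sin(p[2]); return np.c_[p[0]+c*M[:,0]-s*M[:,1],p[1]+s*M[:,0]+c*M[:,1],M[:,2]]
f=lambda p:(proj(T,W(p,mod))-obs).ravel()
r=least_squares(f,[.5,-.05,.3],loss='soft_l1'); p=r.x; print(p,np.degrees(p[2]),f(p).round(1))
def loc(P): 
    c,s=np.cos(p[2]),np.sin(p[2]); d=P[:,:2]-p[:2]; return np.c_[d[:,0]*c+d[:,1]*s,-d[:,0]*s+d[:,1]*c]*1e3
print('jaw tip corners',loc(unproj(T,z([[306,322],[330,313]]),.032)))
print('anvil: tip left white, pad dark corners',loc(unproj(T,z([[498,255],[524,246],[452,120],[475,105]]),.033)))
print('lug top',loc(unproj(T,z([[165,142],[184,136],[186,187],[210,180]]),.062)))
print('pipe',loc(unproj(T,[[357,304]],.085)))
# overlay
Ps=[]
def box(x0,x1,y0,y1,z0,z1): return np.array([[x,y,q] for q in(z0,z1) for x,y in((x0,y0),(x1,y0),(x1,y1),(x0,y1))])/1e3
for n,C in(('top',T),('side',S)):
    im=cv2.imread(f'pics/{n}0.png'); im=cv2.resize(im,None,fx=3,fy=3,interpolation=cv2.INTER_CUBIC)
    for b in (box(0,24,-65,255,0,24),box(-95,0,-16,0,8,32)):
        q=proj(C,W(p,b)); q=((q+.5)*3-.5).astype(int)
        cv2.polylines(im,[q[4:].reshape(-1,1,2)],True,(0,255,0),1); cv2.polylines(im,[q[:4].reshape(-1,1,2)],True,(0,0,255),1)
    a=im[480:1000,330:1130] if n=='top' else im[480:960,680:1280]
    cv2.imwrite(f'pics/{n}_ov.png',a)
# side pipe check
pw=unproj(T,[[357,304]],.085)[0]; print(proj(S,pw))
m=np.load('pics/side_pipe_254.npy') 
np.save('cal.npy',p)
E
```

```text
[ 0.60171744 -0.00808744  0.30777467] 17.634189538772848 [ 0.1 -0.4 -0.8  0.4 -0.3 -0.6  0.4  0.3  0.6  0.2]
jaw tip corners [[-94.44055325 118.33630193]
 [-94.07881456 103.48275006]]
anvil: tip left white, pad dark corners [[-94.48183186   0.63412006]
 [-94.50558902 -15.25589641]
 [ -9.53045627   0.65353135]
 [ -5.48943448 -14.98764298]]
lug top [[ 26.40081924 159.73164658]
 [ 26.01373596 148.21524418]
 [ -2.97553654 155.56017635]
 [ -3.76509172 141.21599768]]
pipe [[-202.00505874  -85.48956507]]
[[254.06889795 257.31093134]]
```

View pics/top_ov.png

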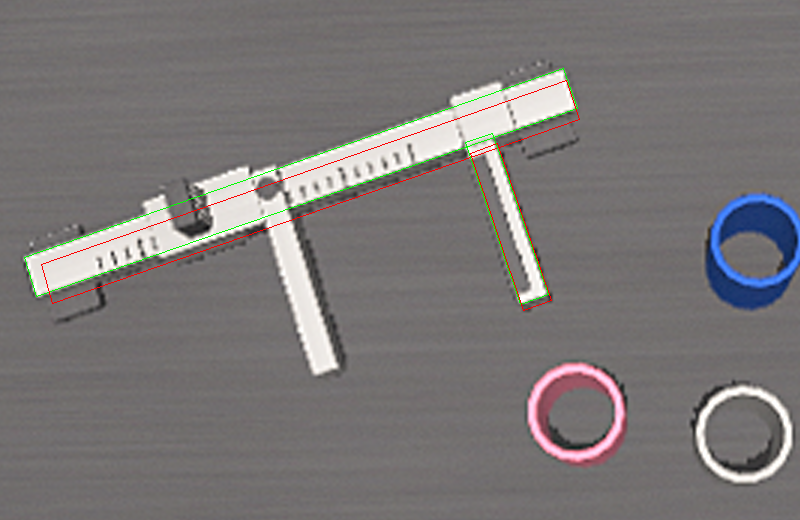

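View pics/side_ov.png

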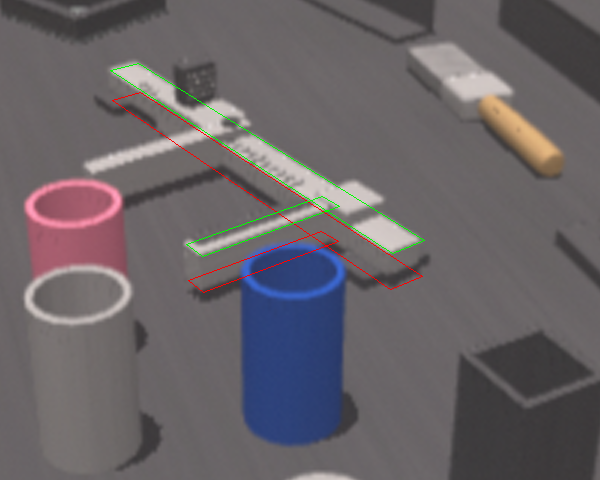

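```bash
cat >> h.py <<'E'
cal=np.load('cal.npy')
def calW(x,y,z):  # caliper mm -> world m
    c,s=np.cos(cal[2]),np.sin(cal[2]); x,y=x/1e3,y/1e3
    return np.array([cal[0]+c*x-s*y,cal[1]+s*x+c*y,z/1e3])
def toCal(P):
    c,s=np.cos(cal[2]),np.sin(cal[2]); d=np.array(P)[:2]-cal[:2]
    return np.array([d[0]*c+d[1]*s,-d[0]*s+d[1]*c])*1e3
def plan(P,zyaw=None):
    """P world; zyaw deg: world heading of the tool z axis; tool y down"""
    o=ctrl.get_obs(); M=R.from_rotvec(o['tool_rot']).as_matrix()
    print('t',round(o['t'],2),'pos',o['tool_pos'].round(4),'F',o['contact_force'].round(1),'open',round(o['opening'],4),'zyaw',np.degrees(np.arctan2(M[1,2],M[0,2])).round(1),'ydir',M[:,1].round(3),'q',np.round(o['q'],2))
    d=np.array(P)-o['tool_pos']; print('world d',d.round(4),'tool d',(M.T@d).round(4))
    if zyaw is not None:
        best=None
        for a in (zyaw,zyaw+180):
            a=np.radians(a); z=np.array([np.cos(a),np.sin(a),0]); y=np.array([0,0,-1.]); T=np.c_[np.cross(y,z),y,z]
            r=R.from_matrix(M.T@T).as_rotvec(degrees=True)
            if best is None or np.linalg.norm(r)<np.linalg.norm(best): best=r
        print('dr',best.round(2))
    return M,d
E
python3 - <<'E'
from h import *
plan([.4351,-.1508,.245],-45)
plan([.4351,-.1508,.245],-20)
print(calW(-45,42,0),calW(12,175,45))
E
```

```text
t 0.7 pos [0.2661 0.5655 0.2454] F [-0.8  0.4 -0.1] open 0.0858 zyaw 64.8 ydir [-0.  0. -1.] q [ 1.01  0.05  1.61  0.    1.48 -0.12]
world d [ 1.690e-01 -7.163e-01 -4.000e-04] tool d [ 4.579e-01  3.000e-04 -5.762e-01]
dr [ -0.  -70.2  -0. ]
t 0.7 pos [0.2661 0.5655 0.2454] F [-0.8  0.4 -0.1] open 0.0858 zyaw 64.8 ydir [-0.  0. -1.] q [ 1.01  0.05  1.61  0.    1.48 -0.12]
world d [ 1.690e-01 -7.163e-01 -4.000e-04] tool d [ 4.579e-01  3.000e-04 -5.762e-01]
dr [ 0.  84.8 -0. ]
[0.54610856 0.01830674 0.        ] [0.5601393  0.16232458 0.045     ]
```

```bash
cat >> h.py <<'E'
def path(P,zyaw_turn,n):
    """rows for straight world move with total world yaw turn (deg about up)"""
    o=ctrl.get_obs(); M=R.from_rotvec(o['tool_rot']).as_matrix(); d=(np.array(P)-o['tool_pos'])/n
    out=[]
    for i in range(n):
        Mi=R.from_euler('z',zyaw_turn*i/n,degrees=True).as_matrix()@M
        out.append((Mi.T@d).round(4).tolist())
    print('dr y per row',-zyaw_turn/n); 
    for r in range(0,n,5): print(out[r:r+5])
E
python3 - <<'E'
from h import *
path([.4351,-.1508,.245],-100,13)
E
```

```text
dr y per row 7.6923076923076925
[[0.0352, 0.0, -0.0443], [0.0408, 0.0, -0.0392], [0.0457, 0.0, -0.0334], [0.0498, 0.0, -0.027], [0.0529, 0.0, -0.0201]]
[[0.0551, 0.0, -0.0128], [0.0564, 0.0, -0.0053], [0.0566, 0.0, 0.0023], [0.0558, 0.0, 0.0098], [0.0539, 0.0, 0.0172]]
[[0.0511, 0.0, 0.0243], [0.0474, 0.0, 0.0309], [0.0429, 0.0, 0.037]]
```

Call:
servo_tool(delta_pos=[[0.035,0,-0.044],[0.041,0,-0.039],[0.046,0,-0.033],[0.05,0,-0.027],[0.053,0,-0.02]], dr=[[0,7.7,0],[0,7.7,0],[0,7.7,0],[0,7.7,0],[0,7.7,0]], grip=[1,1,1,1,1], grip_force=30)

```text
t: 1.32
tool_pos: [0.3309, 0.2854, 0.2452]
tool_rot: [-1.386, 0.875, -0.877]
contact_force: [1.0, 0.6, 0.6]
opening: 0.0858
```

Call:
servo_tool(delta_pos=[[0.055,0,-0.013],[0.056,0,-0.005],[0.057,0,0.002],[0.056,0,0.01],[0.054,0,0.017]], dr=[[0,7.7,0],[0,7.7,0],[0,7.7,0],[0,7.7,0],[0,7.7,0]], grip=[1,1,1,1,1])

```text
t: 1.95
tool_pos: [0.3894, -0.0004, 0.2473]
tool_rot: [-1.072, 1.383, -1.393]
contact_force: [0.4, 0.0, -0.3]
opening: 0.0854
```

```bash
python3 - <<'E'
from h import *
plan([.4351,-.1508,.245],-35)
path([.4351,-.1508,.245],-20,5)
E
```

```text
t 1.95 pos [ 0.3894 -0.0004  0.2473] F [ 0.4  0.  -0.3] open 0.0854 zyaw -14.2 ydir [ 0.01  0.   -1.  ] q [-0.19 -0.58  2.13  0.    1.58  0.05]
world d [ 0.0457 -0.1504 -0.0023] tool d [0.1345 0.0027 0.0812]
dr [-0.53 20.76 -0.27]
dr y per row 4.0
[[0.0269, 0.0005, 0.0162], [0.0257, 0.0006, 0.0181], [0.0244, 0.0006, 0.0198], [0.0229, 0.0006, 0.0215], [0.0214, 0.0006, 0.023]]
```

Call:
servo_tool(delta_pos=[[0.027,0.002,0.016],[0.026,0,0.018],[0.024,0,0.02],[0.023,0,0.022],[0.021,0,0.023]], dr=[[-0.3,4,0],[0,4,0],[0,4,0],[0,4,0],[0,4,0]], grip=[1,1,1,1,1])

```text
t: 2.58
tool_pos: [0.435, -0.1589, 0.2469]
tool_rot: [-0.843, 1.641, -1.648]
contact_force: [1.3, 0.2, -0.1]
opening: 0.0854
```

Call:
servo_tool(delta_pos=[[0,0,0],[0,0,0]], dr=[[0,0,0],[0,0,0]], grip=[1,1])

```text
t: 2.82
tool_pos: [0.4349, -0.16, 0.2469]
tool_rot: [-0.842, 1.643, -1.649]
contact_force: [0.4, -0.7, -0.3]
opening: 0.0855
```

```bash
python3 - <<'E'
from h import *
Wc=cam('wrist')
im=ctrl.get_image('wrist'); cv2.imwrite('pics/w1.png',im[:,:,::-1])
for m in ctrl.masks_of('wrist','pipe'): print(m['score'],m['extent'])
print(proj(Wc,[[.4351,-.1508,.085],[.4351,-.1508,.0]]))
plan([.4351,-.1508,.12],-35)
E
```

```text
0.97 [219.5, 70.4, 297.8, 147.0]
0.92 [385.5, 114.7, 475.9, 188.3]
0.65 [281.7, 175.4, 348.2, 252.1]
0.64 [309.3, 1.1, 357.2, 46.5]
[[313.02291542 216.48881937]
 [314.46898146 198.16117048]]
t 2.92 pos [ 0.435  -0.1597  0.2469] F [ 0.9 -0.3  0.1] open 0.0855 zyaw -35.4 ydir [ 0.009  0.001 -1.   ] q [-0.52 -0.36  1.98  0.01  1.52  0.1 ]
world d [ 1.000e-04  8.900e-03 -1.269e-01] tool d [-0.0066  0.1269 -0.0059]
dr [-0.4  -0.36 -0.34]
```

View pics/w1.png

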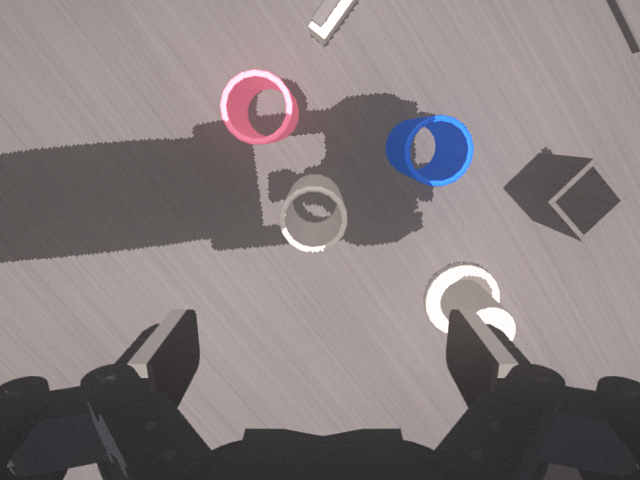

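Wrist view: the pipe rim centre is at about (314,217), and I predicted (313,216.5), so the position holds. Descending.

Call:
servo_tool(delta_pos=[[-0.0066,0.04,-0.0059],[0,0.04,0],[0,0.04,0],[0,0.035,0],[0,0.029,0]], dr=[[-0.4,0,-0.3],[0,0,0],[0,0,0],[0,0,0],[0,0,0]], grip=[1,1,1,1,1])

```text
t: 3.55
tool_pos: [0.4377, -0.148, 0.0631]
tool_rot: [-0.848, 1.631, -1.648]
contact_force: [0.6, -0.1, 0.2]
opening: 0.0852
```

```bash
python3 - <<'E'
from h import *
plan([.4351,-.1508,.062],-35)
E
```

```text
t 3.55 pos [ 0.4377 -0.148   0.0631] F [ 0.6 -0.1  0.2] open 0.0852 zyaw -34.9 ydir [ 0.011 -0.005 -1.   ] q [-0.49 -0.16  2.14  0.    1.15  0.12]
world d [-0.0026 -0.0028 -0.0011] tool d [ 0.0038  0.0011 -0.0005]
dr [-0.67  0.1  -0.15]
```

Call:
servo_tool(delta_pos=[[0.0035,0.001,0],[0,0,0],[0,0,0],[0,0,0],[0,0,0]], dr=[[-0.7,0,-0.2],[0,0,0],[0,0,0],[0,0,0],[0,0,0]], grip=[1,0.5,0.4,0.3,0.3], grip_force=35)

```text
t: 4.18
tool_pos: [0.4357, -0.1497, 0.0636]
tool_rot: [-0.86, 1.641, -1.64]
contact_force: [0.4, 0.3, -2.9]
opening: 0.0489
```

Call:
servo_tool(delta_pos=[[0,0,0],[0,0,0]], dr=[[0,0,0],[0,0,0]], grip=[0.3,0.3])

```text
t: 4.42
tool_pos: [0.4352, -0.1495, 0.0632]
tool_rot: [-0.86, 1.642, -1.64]
contact_force: [0.1, -0.0, -3.9]
opening: 0.0484
```

```bash
python3 - <<'E'
from h import *
plan([.4351,-.1508,.062],-35)
E
```

```text
t 4.42 pos [ 0.4352 -0.1495  0.0632] F [ 0.1 -0.  -3.9] open 0.0484 zyaw -34.7 ydir [-0.002  0.    -1.   ] q [-0.49 -0.16  2.14 -0.    1.16  0.11]
world d [-0.0001 -0.0013 -0.0012] tool d [0.0011 0.0012 0.0007]
dr [0.09 0.25 0.06]
```

Call:
servo_tool(delta_pos=[[0,-0.01,0],[0,-0.025,0],[0,-0.035,0],[0,-0.03,0],[0,-0.015,0]], dr=[[0,0,0],[0,0,0],[0,0,0],[0,0,0],[0,0,0]], grip=[0.3,0.3,0.3,0.3,0.3])

```text
t: 5.05
tool_pos: [0.4341, -0.1488, 0.1814]
tool_rot: [-0.863, 1.645, -1.637]
contact_force: [-0.2, 0.3, -4.5]
opening: 0.0487
```

```bash
python3 - <<'E'
from h import *
t=calW(-45,42,180)
plan(t,-35); path(t,0,5)
E
```

```text
t 5.05 pos [ 0.4341 -0.1488  0.1814] F [-0.2  0.3 -4.5] open 0.0487 zyaw -34.8 ydir [-0.005  0.002 -1.   ] q [-0.49 -0.31  2.05 -0.    1.41  0.11]
world d [ 0.112   0.1671 -0.0014] tool d [-0.2012  0.0011 -0.0032]
dr [0.32 0.25 0.08]
dr y per row 0.0
[[-0.0402, 0.0002, -0.0006], [-0.0402, 0.0002, -0.0006], [-0.0402, 0.0002, -0.0006], [-0.0402, 0.0002, -0.0006], [-0.0402, 0.0002, -0.0006]]
```

Call:
servo_tool(delta_pos=[[-0.02,0,-0.0006],[-0.045,0,-0.0006],[-0.055,0,-0.0006],[-0.05,0,-0.0006],[-0.025,0,-0.0006]], dr=[[0.3,0.2,0],[0,0,0],[0,0,0],[0,0,0],[0,0,0]], grip=[0.3,0.3,0.3,0.3,0.3])

```text
t: 5.68
tool_pos: [0.5463, 0.0152, 0.1825]
tool_rot: [-0.853, 1.643, -1.65]
contact_force: [0.4, -0.5, -3.4]
opening: 0.0483
```

Call:
servo_tool(delta_pos=[[0,0,0],[0,0,0]], dr=[[0,0,0],[0,0,0]], grip=[0.3,0.3])

```text
t: 5.92
tool_pos: [0.546, 0.0165, 0.1813]
tool_rot: [-0.858, 1.643, -1.647]
contact_force: [0.3, 0.1, -3.2]
opening: 0.0479
```

```bash
python3 - <<'E'
from h import *
plan(calW(-45,42,67),-35)
for n in('top','wrist','side'):
    im=ctrl.get_image(n); cv2.imwrite(f'pics/{n}2.png',im[:,:,::-1])
im=cv2.imread('pics/side2.png'); cv2.imwrite('pics/side2z.png',cv2.resize(im[60:290,200:500],None,fx=2.6,fy=2.6))
o=ctrl.get_obs(); print(toCal(o['tool_pos']))
E
```

```text
t 5.92 pos [0.546  0.0165 0.1813] F [ 0.3  0.1 -3.2] open 0.0479 zyaw -35.1 ydir [-0.002 -0.004 -1.   ] q [-0.1  -0.09  1.86 -0.    1.37  0.51]
world d [ 1.000e-04  1.800e-03 -1.143e-01] tool d [-0.002   0.1143 -0.001 ]
dr [-0.03 -0.09  0.23]
[-45.80889891  39.77837506]
```

View pics/wrist2.png

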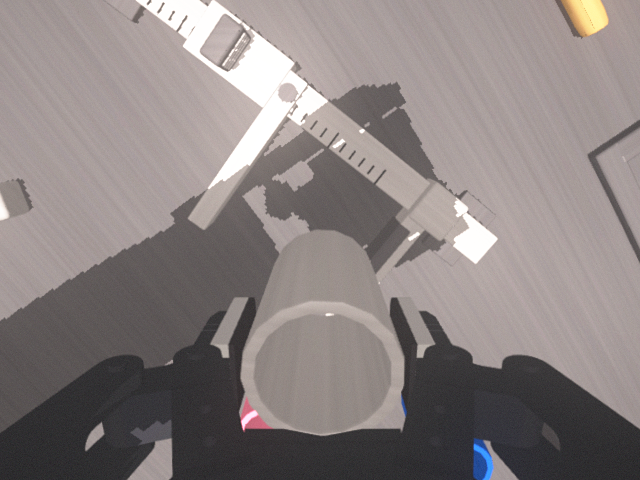

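View pics/side2z.png

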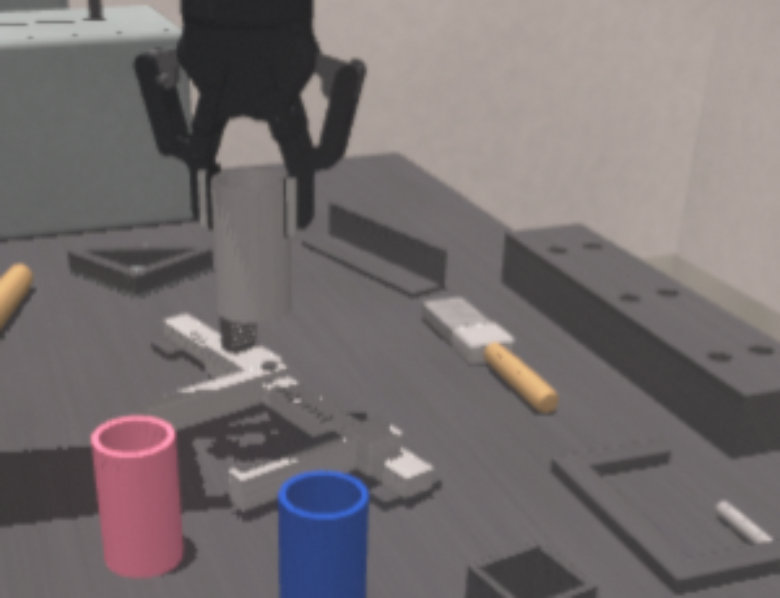

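Side view: the pipe is held upright. Wrist view: the mouth lies below it, clear of both jaws. Lowering.

```bash
python3 - <<'E'
from h import *
plan(calW(-45,44,67),-35)
E
```

```text
t 6.08 pos [0.546  0.0159 0.1816] F [ 0.9 -1.  -3.9] open 0.0481 zyaw -35.2 ydir [-0.001 -0.003 -1.   ] q [-0.11 -0.09  1.86 -0.    1.37  0.51]
world d [-0.0005  0.0043 -0.1146] tool d [-0.0036  0.1146 -0.003 ]
dr [-0.07 -0.17  0.19]
```

Call:
servo_tool(delta_pos=[[-0.0036,0,-0.002],[0,0.03,0],[0,0.035,0],[0,0.025,0],[0,0.014,0]], dr=[[0,0,0],[0,0,0],[0,0,0],[0,0,0],[0,0,0]], grip=[0.3,0.3,0.3,0.3,0.3])

```text
t: 6.7
tool_pos: [0.5482, 0.0178, 0.0784]
tool_rot: [-0.846, 1.641, -1.653]
contact_force: [-0.9, 0.3, -3.3]
opening: 0.049
```

```bash
python3 - <<'E'
from h import *
plan(calW(-45,44,64),-35)
print(toCal(ctrl.get_obs()['tool_pos']))
E
```

```text
t 6.7 pos [0.5482 0.0178 0.0784] F [-0.9  0.3 -3.3] open 0.049 zyaw -35.4 ydir [ 0.006 -0.004 -1.   ] q [-0.1   0.03  1.93 -0.    1.17  0.52]
world d [-0.0027  0.0024 -0.0144] tool d [-0.0004  0.0144 -0.0037]
dr [-0.44 -0.41 -0.02]
[-43.13151499  40.86369842]
```

Call:
servo_tool(delta_pos=[[-0.0004,0.008,-0.0037],[0,0.004,0],[0,0.002,0],[0,0.001,0]], dr=[[-0.4,0,0],[0,0,0],[0,0,0],[0,0,0]], grip=[0.3,0.3,0.3,0.3])

```text
t: 7.2
tool_pos: [0.5465, 0.0201, 0.0643]
tool_rot: [-0.847, 1.647, -1.649]
contact_force: [-0.3, 0.2, -2.5]
opening: 0.0481
```

```bash
python3 - <<'E'
from h import *
plan(calW(-45,44,63),-35)
print(toCal(ctrl.get_obs()['tool_pos']))
E
```

```text
t 7.2 pos [0.5465 0.0201 0.0643] F [-0.3  0.2 -2.5] open 0.0481 zyaw -35.4 ydir [ 0.003  0.    -1.   ] q [-0.1   0.05  1.94  0.    1.15  0.52]
world d [-0.001   0.0001 -0.0013] tool d [ 0.0005  0.0013 -0.0009]
dr [-0.14 -0.44 -0.1 ]
[-44.05387757  43.58057813]
```

Call:
servo_tool(delta_pos=[[0,0.0008,0],[0,0.0008,0],[0,0,0]], dr=[[-0.1,0,0],[0,0,0],[0,0,0]], grip=[0.3,0.3,0.3])

```text
t: 7.58
tool_pos: [0.5474, 0.02, 0.0638]
tool_rot: [-0.846, 1.647, -1.648]
contact_force: [0.6, -0.6, -4.2]
opening: 0.0485
```

Call:
servo_tool(delta_pos=[[0,0.001,0],[0,0.001,0],[0,0.001,0]], dr=[[0,0,0],[0,0,0],[0,0,0]], grip=[0.3,0.3,0.3])

```text
t: 7.95
tool_pos: [0.548, 0.0202, 0.063]
tool_rot: [-0.846, 1.647, -1.648]
contact_force: [-4.1, 0.5, 5.7]
opening: 0.0484
```

Call:
servo_tool(delta_pos=[[0,0.001,0],[0,0.001,0],[0,0,0]], dr=[[0,0,0],[0,0,0],[0,0,0]], grip=[0.3,0.3,0.3])

```text
t: 8.32
tool_pos: [0.548, 0.0201, 0.0631]
tool_rot: [-0.848, 1.648, -1.648]
contact_force: [-1.4, 0.8, -2.6]
opening: 0.0487
```

Call:
servo_tool(delta_pos=[[0,0,0],[0,0,0],[0,0,0],[0,0,0]], dr=[[0,0,0],[0,0,0],[0,0,0],[0,0,0]], grip=[0.65,0.8,1,1])

```text
t: 8.82
tool_pos: [0.5496, 0.0198, 0.0637]
tool_rot: [-0.844, 1.644, -1.649]
contact_force: [-0.1, -0.1, 0.3]
opening: 0.0856
```

Call:
servo_tool(delta_pos=[[0,-0.02,0],[0,-0.035,0],[0,-0.035,0],[0,-0.025,0],[0,0,0]], dr=[[0,0,0],[0,0,0],[0,0,0],[0,0,0],[0,0,0]], grip=[1,1,1,1,1])

```text
t: 9.45
tool_pos: [0.55, 0.0197, 0.1881]
tool_rot: [-0.839, 1.64, -1.65]
contact_force: [-0.5, 0.5, -0.3]
opening: 0.0855
```

```bash
python3 - <<'E'
from h import *
Wc=cam('wrist');S=cam('side')
for n in('wrist','side'):
    im=ctrl.get_image(n); cv2.imwrite(f'pics/{n}3.png',im[:,:,::-1])
for n in('wrist','side'):
  for m in ctrl.masks_of(n,'pipe'): print(n,m['score'],m['extent'])
P=calW(-44,44,0)
for z in (0,.085): 
    P[2]=z; print(proj(Wc,P),proj(S,P))
im=cv2.imread('pics/side3.png'); cv2.imwrite('pics/side3z.png',cv2.resize(im[100:290,200:450],None,fx=3,fy=3))
E
```

```text
wrist 0.96 [278.2, 197.1, 360.7, 293.5]
wrist 0.76 [395.3, 374.3, 462.7, 448.9]
wrist 0.57 [235.8, 345.0, 309.0, 443.7]
side 0.81 [234.9, 217.1, 271.8, 282.3]
side 0.6 [284.6, 189.5, 313.2, 242.1]
side 0.59 [306.4, 245.5, 347.1, 310.0]
[[315.26718311 221.4546303 ]] [[299.89394539 237.75592624]]
[[314.22082738 251.79073815]] [[298.7538459  195.51514593]]
```

View pics/wrist3.png

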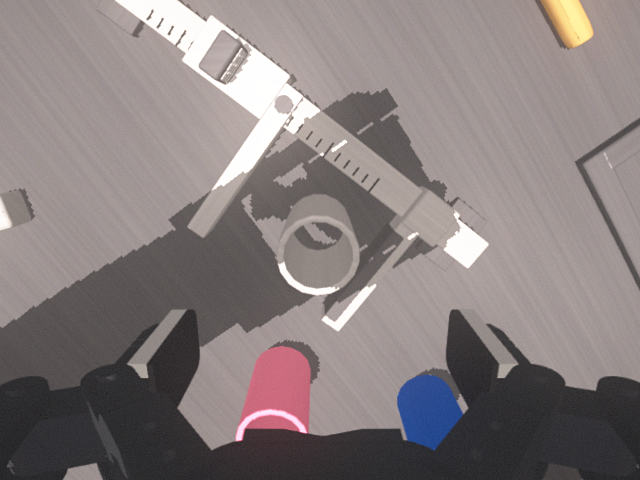

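View pics/side3z.png

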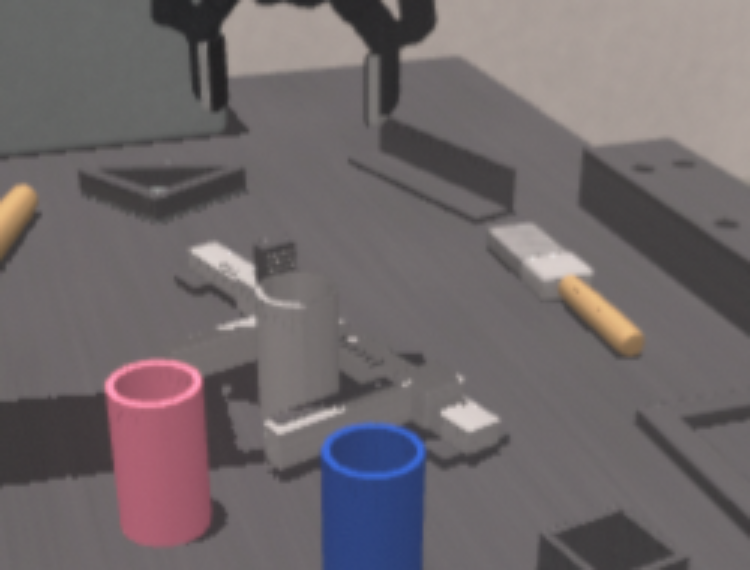

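The pipe stands upright in the mouth, with its rim at wrist (318,256) against a predicted (314,252). Next I go behind the lug with closed fingers.

```bash
python3 - <<'E'
from h import *
t=calW(12,190,180); print(t,np.degrees(cal[2]))
plan(t,17.6); path(t,53,6)
E
```

```text
[0.55559522 0.17661973 0.18      ] 17.634189538772848
t 9.65 pos [0.5472 0.0199 0.1825] F [-1.  -0.7  0. ] open 0.0853 zyaw -35.4 ydir [ 0.002  0.001 -1.   ] q [-0.1  -0.09  1.86  0.    1.37  0.52]
world d [ 0.0084  0.1567 -0.0025] tool d [-0.1325  0.0027 -0.084 ]
dr [ -0.13 -53.02  -0.06]
dr y per row -8.833333333333334
[[-0.0221, 0.0004, -0.014], [-0.024, 0.0005, -0.0104], [-0.0253, 0.0005, -0.0066], [-0.026, 0.0005, -0.0027], [-0.0261, 0.0005, 0.0014]]
[[-0.0256, 0.0005, 0.0053]]
```

Call:
servo_tool(delta_pos=[[-0.022,0,-0.014],[-0.024,0,-0.01],[-0.025,0,-0.007],[-0.026,0,-0.003],[-0.026,0,0.001]], dr=[[0,-8.8,0],[0,-8.8,0],[0,-8.8,0],[0,-8.8,0],[0,-8.8,0]], grip=[0.6,0.3,0,0,0])

```text
t: 10.28
tool_pos: [0.5479, 0.1517, 0.1726]
tool_rot: [-1.295, 1.093, -1.075]
contact_force: [-0.3, -0.3, -0.0]
opening: 0.0003
```

Call:
servo_tool(delta_pos=[[-0.025,0,0.005],[0,0,0],[0,0,0]], dr=[[0,-8.8,0],[0,0,0],[0,0,0]], grip=[0,0,0])

```text
t: 10.65
tool_pos: [0.5458, 0.1783, 0.1672]
tool_rot: [-1.363, 0.979, -0.951]
contact_force: [-0.1, -0.4, -0.2]
opening: -0.0001
```

```bash
python3 - <<'E'
from h import *
plan(calW(12,190,56),17.6); print(toCal(ctrl.get_obs()['tool_pos']))
Wc=cam('wrist')
im=ctrl.get_image('wrist'); cv2.imwrite('pics/w4.png',im[:,:,::-1])
for x in (-1,25): print(x,[proj(Wc,calW(x,y,62)).round(0).tolist() for y in (146.5,160.5)])
E
```

```text
t 10.65 pos [0.5458 0.1783 0.1672] F [-0.1 -0.4 -0.2] open -0.0001 zyaw 18.9 ydir [-0.023 -0.003 -1.   ] q [ 0.19  0.01  1.79  0.    1.36 -0.14]
world d [ 0.0098 -0.0017 -0.1112] tool d [0.0053 0.111  0.0113]
dr [ 1.29  1.27 -0.27]
[  3.12721163 194.5847701 ]
-1 [[[319.0, 324.0]], [[320.0, 303.0]]]
25 [[[362.0, 326.0]], [[363.0, 304.0]]]
```

View pics/w4.png

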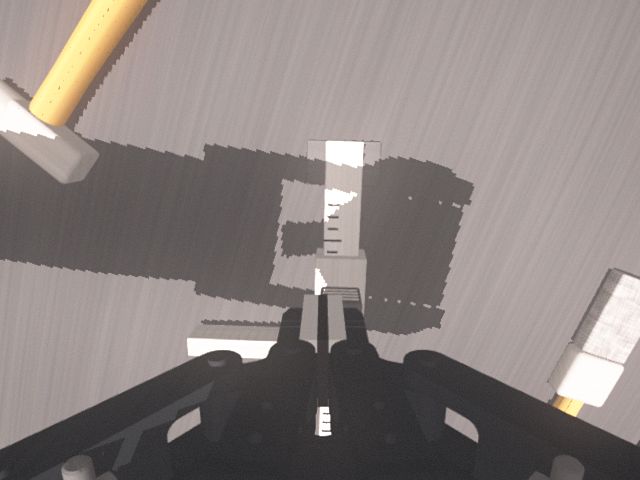

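Call:
servo_tool(delta_pos=[[0.003,0.02,0.011],[0,0.03,0],[0,0.03,0],[0,0.02,0],[0,0,0]], dr=[[1.3,1.3,-0.3],[0,0,0],[0,0,0],[0,0,0],[0,0,0]], grip=[0,0,0,0,0])

```text
t: 11.32
tool_pos: [0.558, 0.1746, 0.0645]
tool_rot: [-1.334, 0.987, -0.991]
contact_force: [-0.7, 1.1, 0.4]
opening: 0.0004
```

```bash
python3 - <<'E'
from h import *
plan(calW(12,185,56),17.6); print(toCal(ctrl.get_obs()['tool_pos']))
E
```

```text
t 11.32 pos [0.558  0.1746 0.0645] F [-0.7  1.1  0.4] open 0.0004 zyaw 16.9 ydir [ 0.002 -0.001 -1.   ] q [ 0.18  0.14  1.84 -0.    1.16 -0.12]
world d [-0.0009 -0.0027 -0.0085] tool d [ 0.0023  0.0085 -0.0017]
dr [-0.11 -0.66  0.1 ]
[ 13.67916569 187.31205054]
```

Call:
servo_tool(delta_pos=[[0.002,0.008,-0.0017],[0.003,0,0],[0.003,0,0]], dr=[[0,-0.6,0],[0,0,0],[0,0,0]], grip=[0,0,0])

```text
t: 11.7
tool_pos: [0.5609, 0.166, 0.059]
tool_rot: [-1.335, 0.975, -0.985]
contact_force: [-0.8, -0.2, -0.3]
opening: -0.0001
```

```bash
cat >> h.py <<'E'
def st():
    o=ctrl.get_obs(); M=R.from_rotvec(o['tool_rot']).as_matrix()
    print(round(o['t'],2),'cal',toCal(o['tool_pos']).round(2),'z',(o['tool_pos'][2]*1e3).round(1),'F tool',(M.T@o['contact_force']).round(2),'ydir',M[:,1].round(3),'zyaw',np.degrees(np.arctan2(M[1,2],M[0,2])).round(1))
E
python3 -c "
from h import *
st()"
```

```text
11.7 cal [ 13.84 178.32] z 59.0 F tool [-0.08  0.27 -0.87] ydir [ 0.007 -0.    -1.   ] zyaw 17.6
```

Call:
servo_tool(delta_pos=[[0.002,0.002,-0.001],[0.002,0,0],[0.002,0,0],[0.002,0,0]], dr=[[0,0,0],[0,0,0],[0,0,0],[0,0,0]], grip=[0,0,0,0])

```text
t: 12.2
tool_pos: [0.5628, 0.1595, 0.0583]
tool_rot: [-1.33, 0.976, -0.983]
contact_force: [-1.6, 4.6, 1.0]
opening: 0.0
```

```bash
python3 -c "
from h import *
st()"
```

```text
12.2 cal [ 13.71 171.53] z 58.3 F tool [-4.83 -0.99 -0.09] ydir [ 0.008  0.004 -1.   ] zyaw 17.5
```

Call:
servo_tool(delta_pos=[[0.002,0,0],[0.002,0,0],[0.002,0,0]], dr=[[0,0,0],[0,0,0],[0,0,0]], grip=[0,0,0])

```text
t: 12.58
tool_pos: [0.5638, 0.1563, 0.0584]
tool_rot: [-1.327, 0.979, -0.979]
contact_force: [-1.2, 4.7, 0.0]
opening: 0.0001
```

```bash
python3 -c "
from h import *
st()"
```

```text
12.57 cal [ 13.7  168.11] z 58.4 F tool [-4.86  0.01  0.31] ydir [ 0.007  0.009 -1.   ] zyaw 17.5
```

Call:
servo_tool(delta_pos=[[0.003,0,0],[0.004,0,0],[0.004,0,0],[0.004,0,0],[0.004,0,0]], dr=[[0,0,0.4],[0,0,0],[0,0,0],[0,0,0],[0,0,0]], grip=[0,0,0,0,0])

```text
t: 13.2
tool_pos: [0.5683, 0.1422, 0.0585]
tool_rot: [-1.318, 0.988, -0.966]
contact_force: [-2.4, 4.6, 1.6]
opening: 0.0003
```

```bash
python3 -c "
from h import *
st()"
```

```text
13.2 cal [ 13.69 153.34] z 58.5 F tool [-5.19 -1.5  -0.91] ydir [ 0.001  0.024 -1.   ] zyaw 17.6
```

Call:
servo_tool(delta_pos=[[0.003,0,0],[0.004,0,0],[0.004,0,0],[0.004,0,0]], dr=[[0,0,-0.8],[0,0,-0.8],[0,0,-0.3],[0,0,-0.1]], grip=[0,0,0,0])

```text
t: 13.7
tool_pos: [0.5721, 0.1301, 0.0582]
tool_rot: [-1.338, 0.969, -0.99]
contact_force: [-1.2, 4.5, 1.0]
opening: 0.0
```

```bash
python3 -c "
from h import *
st()"
```

```text
13.7 cal [ 13.66 140.65] z 58.2 F tool [-4.68 -1.08  0.23] ydir [ 0.011 -0.007 -1.   ] zyaw 17.6
```

Call:
servo_tool(delta_pos=[[0.0025,0,0],[0.0025,0,0],[0.0025,0,0],[0.0025,0,0]], dr=[[0,0,0.2],[0,0,0],[0,0,-0.1],[0,0,-0.1]], grip=[0,0,0,0])

```text
t: 14.2
tool_pos: [0.5745, 0.1225, 0.0582]
tool_rot: [-1.336, 0.971, -0.987]
contact_force: [-1.9, 7.2, 0.4]
opening: 0.0
```

```bash
python3 -c "
from h import *
st()"
```

```text
14.2 cal [ 13.64 132.74] z 58.2 F tool [-7.41 -0.47  0.38] ydir [ 0.01  -0.003 -1.   ] zyaw 17.7
```

Call:
servo_tool(delta_pos=[[0.0025,0,0],[0.0025,0,0],[0.0025,0,0]], dr=[[0,0,-0.1],[0,0,-0.1],[0,0,-0.1]], grip=[0,0,0])

```text
t: 14.58
tool_pos: [0.5759, 0.1182, 0.0582]
tool_rot: [-1.336, 0.971, -0.986]
contact_force: [-1.6, 7.1, 1.4]
opening: -0.0002
```

```bash
python3 -c "
from h import *
st()
for n in ['top','side']:
    im=ctrl.get_image(n); cv2.imwrite(f'pics/{n}5.png',im[:,:,::-1])
im=cv2.imread('pics/side5.png'); a=cv2.resize(im[130:290,200:400],None,fx=3,fy=3)
cv2.imwrite('pics/side5z.png',a)
"
```

```text
14.57 cal [ 13.64 128.18] z 58.2 F tool [-7.24 -1.46  0.68] ydir [ 0.009 -0.002 -1.   ] zyaw 17.7
```

View pics/side5z.png

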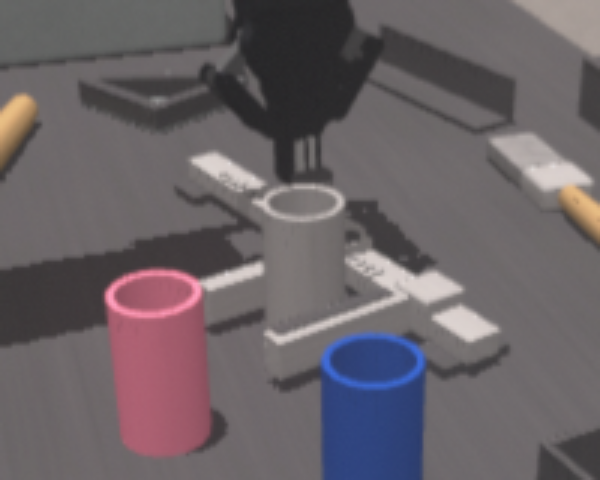

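View pics/top5.png

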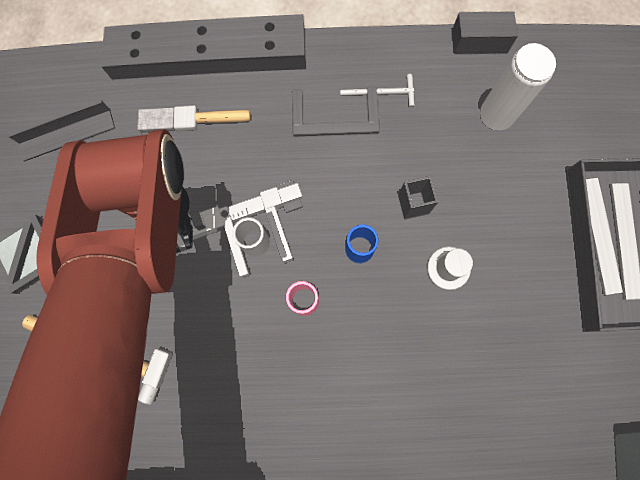

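Both views show the moving jaw touching the pipe, which is upright and sliding towards the pad. The push has risen to about 7.3 N. I'll advance carefully from here.

Call:
servo_tool(delta_pos=[[0.002,0,0],[0.002,0,0]], dr=[[0,0,0],[0,0,0]], grip=[0,0])

```text
t: 14.92
tool_pos: [0.5765, 0.1161, 0.0583]
tool_rot: [-1.334, 0.974, -0.984]
contact_force: [-2.5, 7.8, 1.6]
opening: 0.0001
```

```bash
python3 -c "
from h import *
st()"
```

```text
14.93 cal [ 13.64 126.  ] z 58.3 F tool [-8.19 -1.64 -0.01] ydir [ 0.008  0.001 -1.   ] zyaw 17.6
```

Call:
servo_tool(delta_pos=[[0.0018,0,0],[0.0018,0,0]], dr=[[0,0,0],[0,0,0]], grip=[0,0])

```text
t: 15.18
tool_pos: [0.577, 0.1146, 0.0583]
tool_rot: [-1.331, 0.976, -0.981]
contact_force: [-1.6, 7.2, 0.3]
opening: 0.0
```

```bash
python3 -c "
from h import *
st()"
```

```text
15.18 cal [ 13.64 124.41] z 58.3 F tool [-7.34 -0.31  0.68] ydir [ 0.007  0.005 -1.   ] zyaw 17.7
```

Call:
servo_tool(delta_pos=[[0.0018,0,0],[0.0018,0,0]], dr=[[0,0,-0.2],[0,0,-0.1]], grip=[0,0])

```text
t: 15.42
tool_pos: [0.5775, 0.113, 0.0583]
tool_rot: [-1.332, 0.975, -0.982]
contact_force: [-2.1, 7.8, 1.2]
opening: -0.0002
```

```bash
python3 -c "
from h import *
st()"
```

```text
15.43 cal [ 13.65 122.76] z 58.3 F tool [-8.06 -1.22  0.32] ydir [ 0.007  0.003 -1.   ] zyaw 17.7
```

Call:
servo_tool(delta_pos=[[0.0018,0,0],[0.0018,0,0]], dr=[[0,0,-0.1],[0,0,-0.1]], grip=[0,0])

```text
t: 15.68
tool_pos: [0.578, 0.1115, 0.0583]
tool_rot: [-1.333, 0.975, -0.981]
contact_force: [-1.6, 6.8, 1.9]
opening: -0.0001
```

```bash
python3 -c "
from h import *
st()"
```

```text
15.68 cal [ 13.63 121.18] z 58.3 F tool [-6.99 -1.88  0.56] ydir [ 0.007  0.003 -1.   ] zyaw 17.7
```

Gap is about 53.5 by my reckoning, and the force is still steady at sliding level.

Call:
servo_tool(delta_pos=[[0.0018,0,0],[0.0018,0,0]], dr=[[0,0,-0.1],[0,0,-0.1]], grip=[0,0])

```text
t: 15.92
tool_pos: [0.5785, 0.11, 0.0583]
tool_rot: [-1.332, 0.975, -0.981]
contact_force: [-1.7, 7.8, 0.2]
opening: 0.0003
```

```bash
python3 -c "
from h import *
st()"
```

```text
15.93 cal [ 13.64 119.61] z 58.3 F tool [-7.9  -0.22  0.78] ydir [ 0.007  0.003 -1.   ] zyaw 17.7
```

Call:
servo_tool(delta_pos=[[0.0018,0,0],[0.0018,0,0]], dr=[[0,0,-0.1],[0,0,-0.1]], grip=[0,0])

```text
t: 16.18
tool_pos: [0.5789, 0.1088, 0.0583]
tool_rot: [-1.332, 0.976, -0.98]
contact_force: [-2.3, 9.0, 1.4]
opening: -0.0002
```

```bash
python3 -c "
from h import *
st()"
```

```text
16.18 cal [ 13.64 118.32] z 58.3 F tool [-9.29 -1.35  0.6 ] ydir [ 0.006  0.004 -1.   ] zyaw 17.7
```

Call:
servo_tool(delta_pos=[[0.0016,0,0]], dr=[[0,0,-0.1]], grip=[0])

```text
t: 16.3
tool_pos: [0.5789, 0.1087, 0.0583]
tool_rot: [-1.331, 0.977, -0.979]
contact_force: [-2.2, 8.6, 1.8]
opening: -0.0002
```

```bash
python3 -c "
from h import *
st()"
```

```text
16.3 cal [ 13.63 118.2 ] z 58.3 F tool [-8.83 -1.81  0.51] ydir [ 0.006  0.005 -1.   ] zyaw 17.7
```

Call:
servo_tool(delta_pos=[[0.0016,0,0]], dr=[[0,0,-0.1]], grip=[0])

```text
t: 16.42
tool_pos: [0.5789, 0.1087, 0.0583]
tool_rot: [-1.331, 0.978, -0.978]
contact_force: [-2.9, 9.4, 1.3]
opening: 0.0
```

```bash
python3 -c "
from h import *
st()"
```

```text
16.43 cal [ 13.62 118.17] z 58.3 F tool [-9.88 -1.25  0.07] ydir [ 0.005  0.007 -1.   ] zyaw 17.6
```

Call:
servo_tool(delta_pos=[[0.0019,0,0],[0.0019,0,0]], dr=[[0,0,-0.3],[0,0,-0.2]], grip=[0,0])

```text
t: 16.68
tool_pos: [0.579, 0.1084, 0.0583]
tool_rot: [-1.332, 0.977, -0.98]
contact_force: [-2.0, 9.5, 1.3]
opening: -0.0002
```

```bash
python3 -c "
from h import *
st()"
```

```text
16.68 cal [ 13.64 117.93] z 58.3 F tool [-9.64 -1.25  1.01] ydir [ 0.006  0.005 -1.   ] zyaw 17.6
```

Call:
servo_tool(delta_pos=[[0.0022,0,0],[0.0022,0,0]], dr=[[0,0,-0.2],[0,0,-0.2]], grip=[0,0])

```text
t: 16.92
tool_pos: [0.5791, 0.1081, 0.0583]
tool_rot: [-1.332, 0.978, -0.979]
contact_force: [-3.3, 10.9, 2.7]
opening: 0.0001
```

```bash
python3 -c "
from h import *
st()"
```

```text
16.93 cal [ 13.63 117.62] z 58.3 F tool [-11.38  -2.71   0.13] ydir [ 0.005  0.005 -1.   ] zyaw 17.6
```

Call:
servo_tool(delta_pos=[[0.0022,0,0],[0,0,0],[-0.001,0,0],[-0.003,0,0],[-0.006,0,0]], dr=[[0,0,-0.1],[0,0,0],[0,0,0],[0,0,0],[0,0,0]], grip=[0,0,0,0,0])

```text
t: 17.55
tool_pos: [0.5764, 0.1161, 0.0584]
tool_rot: [-1.333, 0.977, -0.981]
contact_force: [-0.0, 1.2, -0.4]
opening: -0.0001
```

```bash
python3 -c "
from h import *
st()"
```

```text
17.55 cal [ 13.54 126.02] z 58.4 F tool [-1.11  0.36  0.32] ydir [ 0.005  0.003 -1.   ] zyaw 17.6
```

Call:
servo_tool(delta_pos=[[-0.012,0,0],[-0.01,-0.02,0],[-0.02,-0.035,0],[-0.02,-0.04,0],[0,0,0]], dr=[[0,0,0],[0,0,0],[0,0,0],[0,0,0],[0,0,0]], grip=[0,0,0,0,0])

```text
t: 18.18
tool_pos: [0.5563, 0.1794, 0.1607]
tool_rot: [-1.332, 0.973, -0.981]
contact_force: [0.8, -0.3, -0.1]
opening: 0.0002
```

```bash
python3 -c "
from h import *
st()
for n in ['top','side','wrist']:
    im=ctrl.get_image(n); cv2.imwrite(f'pics/{n}6.png',im[:,:,::-1])
im=cv2.imread('pics/side6.png'); cv2.imwrite('pics/side6z.png',cv2.resize(im[130:290,200:400],None,fx=3.5,fy=3.5,interpolation=2))
im=cv2.imread('pics/top6.png'); cv2.imwrite('pics/top6z.png',cv2.resize(im[160:310,180:340],None,fx=4,fy=4,interpolation=2))
"
```

```text
18.18 cal [ 13.51 192.4 ] z 160.7 F tool [0.49 0.08 0.64] ydir [ 0.008  0.004 -1.   ] zyaw 17.7
```

View pics/side6z.png

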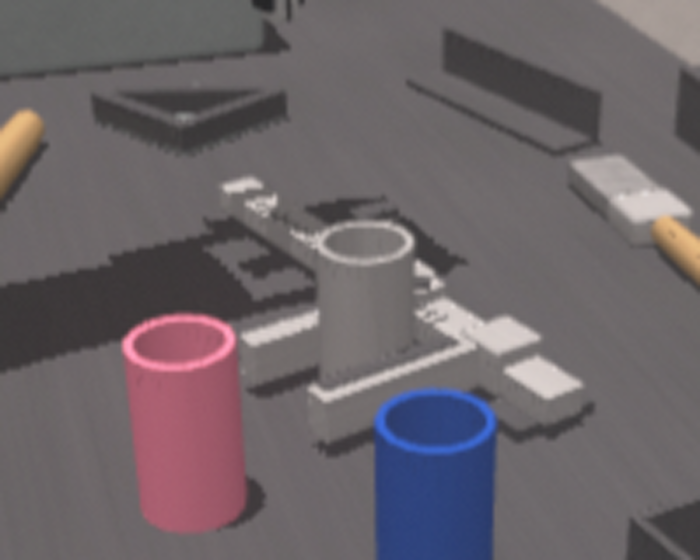

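View pics/top6z.png

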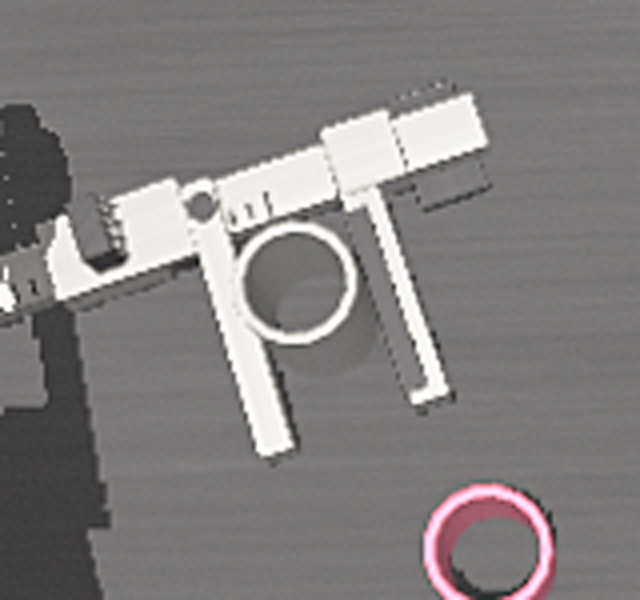

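```bash
python3 -c "
from h import *
T=cam('top');S=cam('side')
p=unproj(T,[[298/4+180-.4,283/4+160-.4]],.085)[0]; c=toCal(p); print('rim centre cal',c)
z=lambda a:np.array(a)/4+np.array([180,160])-.4
for q in [[256,457],[296,445],[240,262],[205,255]]: print('jaw pts',toCal(unproj(T,[z(q)],.032)[0]))
for q in [[412,400],[350,215]]: print('pad edge pts',toCal(unproj(T,[z(q)],.034)[0]))
# overlay cylinder
for n,C,k,o in (('top',T,4,(180,160)),('side',S,3.5,(200,130))):
    im=cv2.imread(f'pics/{n}6z.png'); a=np.linspace(0,2*np.pi,60)
    for h,col in((0,(0,0,255)),(85,(0,255,0))):
        P=np.array([calW(c[0]+24.7*np.cos(t),c[1]+24.7*np.sin(t),h) for t in a])
        q=((proj(C,P)-np.array(o)+.5)*k).astype(int); cv2.polylines(im,[q.reshape(-1,1,2)],True,col,1)
    cv2.imwrite(f'pics/{n}7.png',im)
"
```

```text
rim centre cal [-43.75225636  25.09038782]
jaw pts [-93.58698146  67.19940607]
jaw pts [-94.32769361  50.29511779]
jaw pts [-14.62433193  48.63180432]
jaw pts [-6.93848593 61.43288505]
pad edge pts [-9.28577371e+01 -7.83534429e-02]
pad edge pts [-11.60502522  -0.47385953]
```

View pics/side7.png

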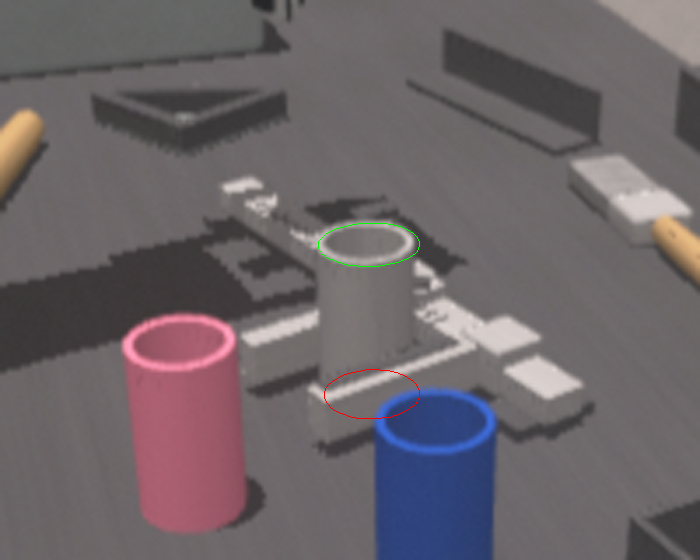

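View pics/top7.png

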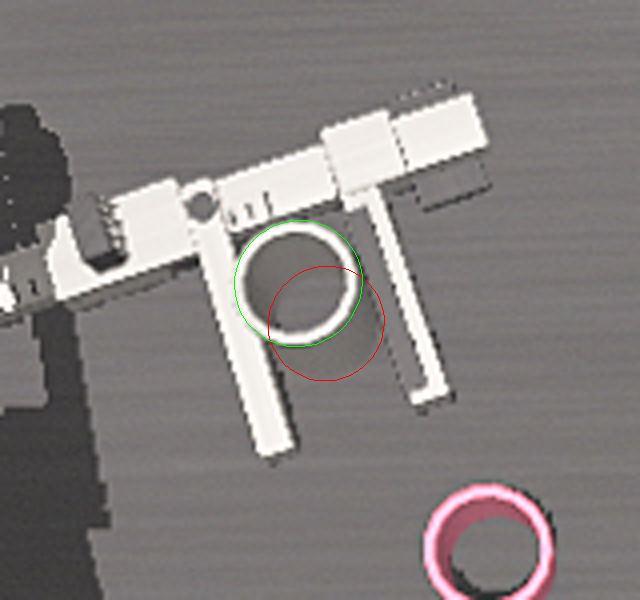

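The pipe is upright and centred at caliper (-44, 25). The jaw face is at about 49–50 mm and the pad edge at about 0, so everything is consistent with a pinch. I'll part the fingers, wait briefly, and check that the pinch isn't creeping.

Call:
servo_tool(delta_pos=[[0,-0.03,0],[0,0,0],[0,0,0],[0,0,0],[0,0,0]], dr=[[0,0,0],[0,0,0],[0,0,0],[0,0,0],[0,0,0]], grip=[0.5,0.5,0.5,0.5,0.5])

```text
t: 18.95
tool_pos: [0.5495, 0.1751, 0.1764]
tool_rot: [-1.349, 0.993, -0.973]
contact_force: [-0.1, -0.6, 0.0]
opening: 0.0427
```

```bash
python3 -c "
from h import *
st()
im=ctrl.get_image('top')[:,:,::-1]; cv2.imwrite('pics/top8.png',im)
a=cv2.imread('pics/top6.png')[180:290,215:305].astype(int); b=im[180:290,215:305].astype(int)
print('diff',np.abs(a-b).mean(),(np.abs(a-b).max(2)>40).sum())
for m in ctrl.masks_of('top','pipe'): print(m['score'],m['extent'])
g0=cv2.imread('pics/top0.png')[160:300,390:490].astype(int); print('bystander diff',(np.abs(g0-im[160:300,390:490]).max(2)>40).sum())
"
```

```text
18.95 cal [  5.75 190.36] z 176.4 F tool [ 0.58 -0.02 -0.31] ydir [-0.016 -0.002 -1.   ] zyaw 17.5
diff 1.4354208754208755 0
0.86 [287.7, 281.9, 319.8, 318.3]
0.8 [346.3, 225.0, 379.5, 264.9]
bystander diff 0
```

Nothing in the caliper region has moved since release, and the bystanders are unchanged. Handing in.

```bash
python3 -c "
from station import ctrl
print(ctrl.finish_job())"
```

```text
the job is handed in; nothing more can be done
None
```

I stood the plain pipe upright in the caliper's mouth and closed the moving jaw onto it by the thumb lug. I then backed the arm clear and handed the job in at about 19 s; no verdict was reported.

**Closing:** The push on the lug was about 5 N with the slider alone and about 7.5 N once it was also pushing the pipe along. It stalled at 9 to 10 N against the pad, and I stopped at a reading of 11.4 N. Allowing for the slider's 5 N drag, that leaves roughly 6 N on the pipe.

**Last checks:**
- **Pipe:** it stands upright, with its axis about 44 mm out from the beam and 25 mm from the fixed jaw's face.
- **Jaw:** its face is at about 49 to 50 mm. The skew estimated from the pictures is about 0.02 rad, against a limit of 0.05.
- **After release:** nothing in the caliper region moved between two pictures about 0.8 s apart.
- **Bystanders:** the square tube and the flanged stub look exactly as they did at the start.

**What I could not confirm:** the force on each jaw after letting go is inferred from the push and the geometry, not measured. The network also missed the pinched pipe in the last top picture, so its position comes from the rim I read off the picture before that.

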